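# Restock a cell lane first in, first out

## Robot

A 7-joint arm with a two-finger parallel gripper is mounted at the origin on the work surface. World frame = base frame: x ahead of the robot, y to its left, z up, the work surface at z = 0. Lengths are in m, angles in rad, forces in N, time in s.
With the tool pointing down it reaches from about 0.425 to 0.925 m from the base axis. Payload 6.8 kg.
Tool frame: the origin (TCP) lies on the front face of the gripper's body, between the roots of the fingers; the fingertips stand 73 mm ahead of it and the grasp point (between the pads) lies 54 mm ahead of it; z points along the fingers, y is the line along which they close (so a half turn about z gives the same grasp; the last joint's range is limited). The gripper opens to 85 mm and grips with 20 to 120 N. Pads are 22 mm wide; open, the fingers measure 114 mm over their backs; the gripper's body (76 mm by 85 mm) begins 54 mm behind the grasp point. The pads swing forward as they close: fully open they stand 13 mm farther back than shut.
Start: joints at [-0.108, 0.477, 0.022, 1.555, -0.011, 1.109, -0.083], TCP at [0.675, 0, 0.304] pointing down, gripper open.
Joint ranges: [-2.96, 2.96], [-0.34, 2.1], [-1.41, 1.46], [0.24, 2.44], [-1.37, 4.51], [0.17, 1.92], [-2.96, 2.96]. Speed limits (rad/s): [2.39, 2.39, 3.14, 3.14, 3.14, 3.14, 3.14].

## Interface

Orientations are given as a unit quaternion [w, x, y, z].
In Python, from station import bot, optics gives the robot as it stands.
- The arm moves only by the tool drive_tool, never from a script. Its argument "deltas" is a list of rows, each an object with "gripper": the closure in counts, from 0 (fully open) to 255 (shut); "offset": the shift along the tool's x, y, z in units of 1000 mm (1.0 is 1000 mm), a list of three; "angular": the turn, a rotation vector about the tool's x, y, z in units of 45 degrees (1.0 is 45 degrees), a list of three. In form: [{"gripper": gripper, "offset": [dx, dy, dz], "angular": [rx, ry, rz]}, ...]. A call has 1 to 5 rows; each row is the pose to reach, as a shift and turn from the pose commanded when the call began, along the tool's axes at that moment; what a row does not reach only later rows make up. A row lasts 1/10 s, in which the tool goes at most 50 mm and 8.59 degrees, less where a joint would pass 70% of its speed; a pose out of reach is approached as far as the arm can. A call with a number of a shift or a turn outside -1 to 1 is refused whole. A call with a gripper value outside its range is refused whole. The fingers move at their own pace and stop on an object; "grip_force" is the grip in N (left out, the last holds). Time passes only in rows, so rows that repeat a pose let the fingers close. It gives the time, the measured TCP pose, the force, the opening and the grip force at its end, in the units of the state.
- bot.get_obs(): the state, without advancing time (a new reading comes with each control period).
- optics.read_camera(name): name is "scene" or "side" or "wrist"; returns the picture (480x640x3 uint8, blue, green, red); there is no depth.
- optics.camera_model(name): a dict with "fx", "fy", "cx", "cy" (pixels), "dist" ([k1, k2, p1, p2, k3] as OpenCV has them; the pictures are not rectified), "cam_to_world" (4x4, takes a point from camera to world coordinates). Camera axes: x right, y up, looking along -z (the intrinsics and any distortion apply to the point x, -y, -z); pixel columns grow to the right and rows downward; lengths in m; the calibration is good to about 2 mm. A picture is of the moment at which its call begins: read the wrist's pose just before it. camera_model takes no time and is no camera call; for the wrist camera it gives the pose at the moment of the call.
- bot.hand_in(): hands the job in; it is judged then, once.
The state is a dict: "t": time; "q": joint angles; "joint_vel": joint speeds; "joint_torque": joint torques, N m; "eef_pos": TCP position; "tool_rot": TCP orientation; "contact_force": force on the tool from outside, world axes, zero at the start; "torque": the same for the moment, N m; "gripper_width": opening from 0.0 (shut) to 1.0 (fully open); "grasp_force": force on a finger pad.
Only numpy, scipy, OpenCV 4.12 (cv2) and the standard library are available. Lean on these libraries where they do the work, as an engineer would, in place of code of your own. Each camera call takes 0.05 s, during which the arm holds its last target. There are 200 camera calls.

## Task

Restock the lane of round battery cells first in, first out. First slide the two old cells in it forward, without lifting them, until they stand closed up against the lane's front stop; only then bring the two tall round cells from the black carrier tray and stand them upright in the lane behind the old ones, so that all four stand in one closed row from the stop, touching or nearly so. Leave everything else where it is, including the short round cell and the square cells.

Things in the scene. Friction and masses are not known exactly. Their poses are not given: they have to be found in the camera images.
- lane: fixed straight aluminium channel along its x, 280 mm long, 60 mm wide, 54 mm clear between side rails 18 mm high; its floor is 4 mm above the bench. Yaw varies. Origin on the bench under the middle of its length; x runs from front to back. The front end (-x, nearest the robot) is closed by a stop 45 mm high; the back end is open. It is the lane that holds the round cells.
- lane_bar (a point): middle of the keeper bar, a fixed 12 x 12 mm bar crossing over the front part of the lane, 105 mm in front of the lane's origin, 102 to 114 mm above the bench, on two posts reaching 38 mm either side of the centre line. Upright cells pass under it, but cannot be gripped or loaded there from above.
- lane_stop (a point): middle of the inner face of the lane's front stop, at floor level (134 mm in front of the lane's origin, 4 mm above the bench); axes as the lane's: x points back along the lane. In a closed row the four cells' centres lie 23, 69, 115 and 161 mm from it along x.
- old1: the front one of the two old cells in the lane: round battery cell standing upright, blue sleeve and bare steel top, 46 mm diameter, 80 mm tall, about 0.35 kg; origin at the centre of its underside, z up its axis. It slides on the lane floor.
- old2: the rear one of the two old cells in the lane: round battery cell standing upright, blue sleeve and bare steel top, 46 mm diameter, 80 mm tall, about 0.35 kg; origin at the centre of its underside, z up its axis. It slides on the lane floor.
- new1: one of the two new cells in the carrier tray: round battery cell standing upright, blue sleeve and bare steel top, 46 mm diameter, 80 mm tall, about 0.35 kg; origin at the centre of its underside, z up its axis. Either new cell may go in first.
- new2: the other new cell in the carrier tray: round battery cell standing upright, blue sleeve and bare steel top, 46 mm diameter, 80 mm tall, about 0.35 kg; origin at the centre of its underside, z up its axis. 
- carrier: fixed black open tray, 210 x 210 mm outside, 18 mm high, walls and floor 4 mm thick; stands to the left or the right of the lanes. Origin at the centre of its underside.
- short: short round cell in the carrier tray, not wanted: 46 mm diameter, 50 mm tall; origin at the centre of its underside. Bystander.
- prism3: aluminium square-sided cell in the carrier tray, not wanted: 27 mm (its x) by 46 mm (its y), 60 mm tall; origin at the centre of its underside. Bystander.
- lane2: the second lane, built exactly as lane, beside it to the left or right; it holds two square-sided cells and is to be left alone. Origin and axes as lane.
- prism1: square-sided cell in the second lane, 27 mm (x) by 46 mm (y), 60 mm tall; origin at the centre of its underside. Bystander.
- prism2: as prism1, behind it in the second lane. Bystander.
- tester: fixed white instrument, 180 mm (its x) by 190 mm (its y), 100 mm high, standing on the other side of the lanes from the carrier; origin at the centre of its underside. Obstacle.
- jar: small clear jar with a white cap, 60 mm diameter, 70 mm tall, standing behind the lanes; origin at the centre of its underside. Bystander.
- driver: screwdriver, 190 mm long, lying crosswise beyond the back ends of the lanes, up to 26 mm high; origin under its middle, x along it. Bystander.

How it is judged:
By the outcome, as a careful person would: the job done as asked, in the order asked, and still so for the second after the job is handed in, with the robot touching nothing.
It also fails if it takes over 72 s, if anything falls off the work surface, if the arm or the gripper's body presses on something with over 40 N, if the wrist force passes 120 N, or if a joint passes its speed limit or range.

## Working session

There is one attempt and no reset: what is moved stays moved. The work goes in short steps, Python scripts to look and compute and a tool call to move; the robot and the scene stay as the last step left them, time stands still between calls to the robot, and variables do not carry over. Pictures are saved under pics/ and viewed, at most 10 in all, crops included, and the job is handed in when it is done.

Besides the shell and the picture viewer there is one more tool, called after ">>>" as name(argument=value, ...), one argument or row to a line, values as JSON. drive_tool: Moves the arm, as the interface text tells. Its arguments: {"type":"object","properties":{"deltas":{"type":"array"},"grip_force":{"type":"number"}},"required":["deltas"]}

```bash
ls; mkdir -p pics
python3 - <<'E'
from station import bot, optics
import cv2,numpy as np
for n in("scene","side"):
    cv2.imwrite(f"pics/{n}0.png",optics.read_camera(n)); m=optics.camera_model(n); print(n,{k:np.round(m[k],3).tolist() for k in m})
o=bot.get_obs();print(o)
E
```

```text
pics
scene {'fx': 611.253, 'fy': 611.253, 'cx': 322.961, 'cy': 237.228, 'dist': [-0.017, 0.0, 0.0, 0.0, 0.0], 'cam_to_world': [[-0.27, -0.81, 0.52, 1.288], [0.963, -0.229, 0.143, 0.191], [0.003, 0.539, 0.842, 1.195], [0.0, 0.0, 0.0, 1.0]]}
side {'fx': 528.309, 'fy': 528.309, 'cx': 315.277, 'cy': 243.86, 'dist': [-0.042, 0.0, 0.0, 0.0, 0.0], 'cam_to_world': [[-0.993, 0.047, -0.106, 0.477], [-0.115, -0.516, 0.849, 1.015], [-0.015, 0.856, 0.517, 0.721], [0.0, 0.0, 0.0, 1.0]]}
{'t': 0.1, 'q': array([-0.10806512,  0.47771007,  0.02231939,  1.55636081, -0.01151038,
        1.10928818, -0.08309326]), 'joint_vel': array([-9.59376304e-04, -1.92679860e-03,  6.18542324e-04, -3.23200179e-03,
        3.88065169e-04, -7.29424572e-06, -8.63285751e-04]), 'joint_torque': array([ 5.69385389e-03, -5.97765398e+01,  1.61440808e+00, -2.81952703e+01,
        1.29656185e-02,  5.02699884e-03, -1.13572563e-05]), 'eef_pos': array([ 6.74582443e-01, -1.01099968e-05,  3.03023846e-01]), 'tool_rot': array([-5.43361439e-04,  7.07103771e-01,  7.07109316e-01, -6.13357648e-04]), 'contact_force': array([-0.20660898,  0.42966745, -0.41480147]), 'torque': array([ 0.02579328, -0.0617645 , -0.00235711]), 'grasp_force': 0.0, 'gripper_width': 1.0011864819051846}
```

View pics/scene0.png

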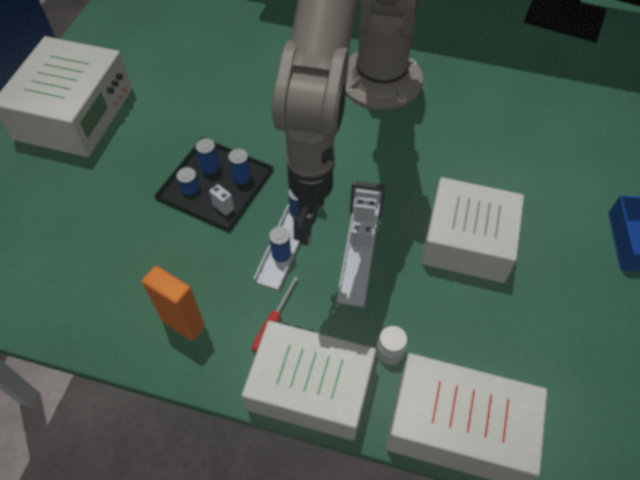

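View pics/side0.png

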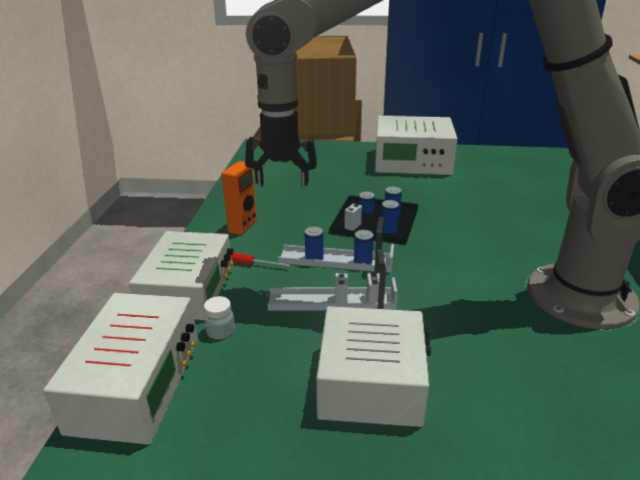

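Scene: the round-cell lane runs from about (295,195) to (270,285), with old2 at (280,240) and old1 hidden by the gripper. The carrier is near (215,183), with tall cells at (207,150) and (239,160). The side view shows both old cells, tops at (314,232) and (364,236). I'll enlarge both.

```bash
cat > h.py <<'E'
import numpy as np,cv2
from station import bot,optics
def world(n,px,z):
    m=optics.camera_model(n);K=np.array([[m["fx"],0,m["cx"]],[0,m["fy"],m["cy"]],[0,0,1]])
    T=np.array(m["cam_to_world"]);p=cv2.undistortPoints(np.array(px,float).reshape(-1,1,2),K,np.array(m["dist"])).reshape(-1,2)
    d=np.c_[p[:,0],-p[:,1],-np.ones(len(p))]@T[:3,:3].T
    z=np.broadcast_to(z,len(p));return T[:3,3]+d*((z-T[2,3])/d[:,2])[:,None]
def proj(n,P):
    m=optics.camera_model(n);K=np.array([[m["fx"],0,m["cx"]],[0,m["fy"],m["cy"]],[0,0,1]])
    c=(np.array(P,float)-np.array(m["cam_to_world"])[:3,3])@np.array(m["cam_to_world"])[:3,:3]
    return cv2.projectPoints(c*[1,-1,-1],np.zeros(3),np.zeros(3),K,np.array(m["dist"]))[0].reshape(-1,2)
def crop(src,dst,x,y,w,h,s):
    im=cv2.imread(src)[y:y+h,x:x+w];cv2.imwrite(dst,cv2.resize(im,None,fx=s,fy=s,interpolation=cv2.INTER_CUBIC))
E
python3 -c "
from h import *
crop('pics/scene0.png','pics/s1.png',150,130,200,150,4);crop('pics/side0.png','pics/d1.png',260,180,160,120,5)"
```

```text
(no output)
```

View pics/s1.png

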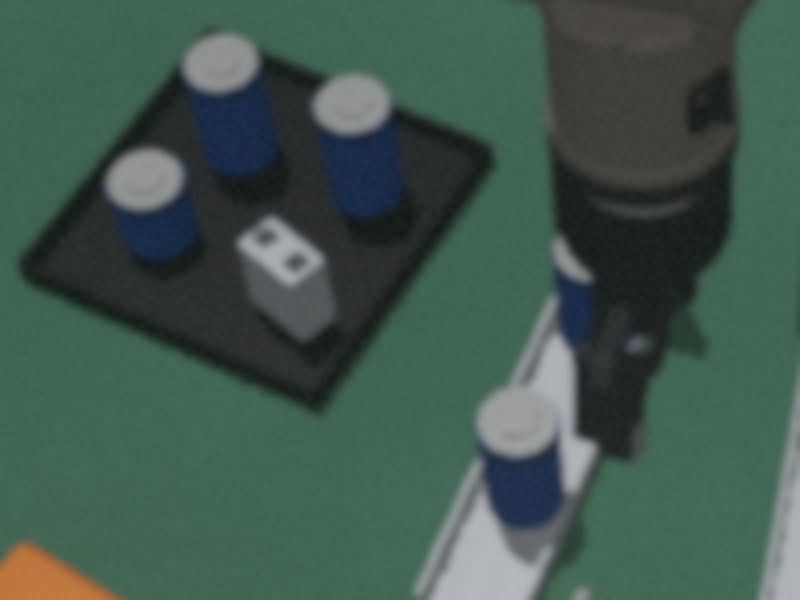

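View pics/d1.png

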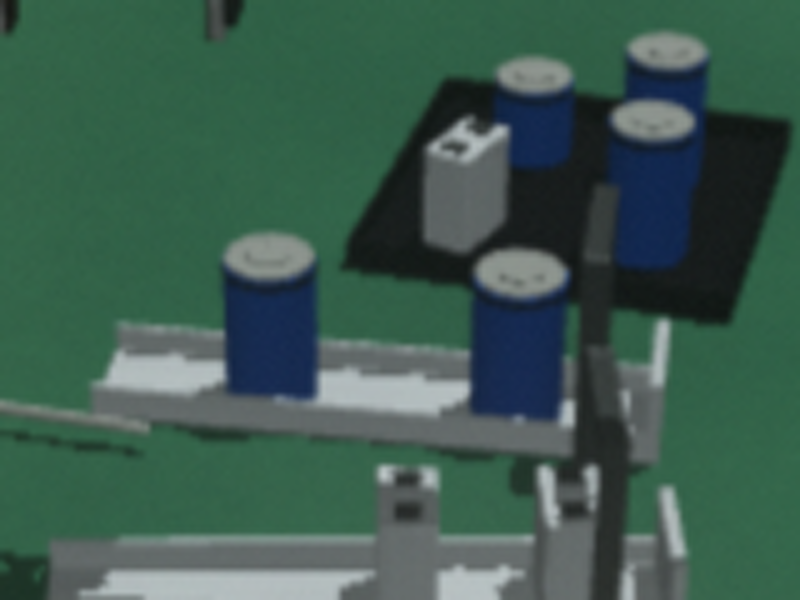

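Scene crop: new cells' tops at (222,63) and (352,103), short cell at (146,178), old2 at (518,421). Left rail runs (556,303)–(420,592). Side crop: old2 top (270,257), old1 top (521,273), new tops (666,51) and (652,121). Near rail runs (95,388)–(575,425).

Run:
```python
from h import *
np.set_printoptions(precision=4,suppress=True)
s=lambda L:[(150+(x+.5)/4-.5,130+(y+.5)/4-.5) for x,y in L]
d=lambda L:[(260+(x+.5)/5-.5,180+(y+.5)/5-.5) for x,y in L]
print("scene newA newB short old2\n",world("scene",s([(222,63),(352,103),(146,178),(518,421)]),[.084,.084,.054,.084]))
print("prism3",world("scene",s([(282,250)]),.064))
print("scene left rail",world("scene",s([(556,303),(420,592)]),.022))
print("scene back corners",world("scene",[(256,279),(277,287)],.022))
print("tray corners",world("scene",s([(490,155),(320,408),(25,268),(210,32)]),.018))
print("side old2 old1 newA newB short\n",world("side",d([(270,257),(521,273),(666,51),(652,121),(535,75)]),[.084]*4+[.054]))
print("side near rail top",world("side",d([(95,388),(575,425)]),.022))
print("far rail top",world("side",d([(120,325),(470,350)]),.022))
print("stop top",world("side",d([(663,322)]),.045))
cv2.imwrite("pics/w0.png",optics.read_camera("wrist"))
m=optics.camera_model("wrist");print(m)
```

```text
scene newA newB short old2
 [[ 0.4283 -0.3383  0.084 ]
 [ 0.4364 -0.2529  0.084 ]
 [ 0.5012 -0.3627  0.054 ]
 [ 0.6225 -0.0899  0.084 ]]
prism3 [[ 0.5358 -0.262   0.064 ]]
scene left rail [[ 0.5004 -0.1096  0.022 ]
 [ 0.7058 -0.123   0.022 ]]
scene back corners [[ 0.7082 -0.119   0.022 ]
 [ 0.7145 -0.0688  0.022 ]]
tray corners [[ 0.4019 -0.1833  0.018 ]
 [ 0.6054 -0.2189  0.018 ]
 [ 0.5596 -0.4234  0.018 ]
 [ 0.355  -0.3868  0.018 ]]
side old2 old1 newA newB short
 [[ 0.619  -0.089   0.084 ]
 [ 0.4973 -0.0845  0.084 ]
 [ 0.4258 -0.3391  0.084 ]
 [ 0.4341 -0.2516  0.084 ]
 [ 0.4986 -0.3641  0.054 ]]
side near rail top [[ 0.7033 -0.06    0.022 ]
 [ 0.4682 -0.0488  0.022 ]]
far rail top [[ 0.7009 -0.1202  0.022 ]
 [ 0.5218 -0.1123  0.022 ]]
stop top [[ 0.4272 -0.11    0.045 ]]
{'fx': 410.9872341631988, 'fy': 410.9872341631988, 'cx': 316.2037939070404, 'cy': 239.48591758939673, 'dist': array([-0.0454,  0.    ,  0.    ,  0.    ,  0.    ]), 'cam_to_world': array([[ 1.    , -0.0009,  0.0008,  0.6751],
       [ 0.0006,  0.9582,  0.286 ,  0.073 ],
       [-0.001 , -0.286 ,  0.9582,  0.3727],
       [ 0.    ,  0.    ,  0.    ,  1.    ]])}
```

View pics/w0.png

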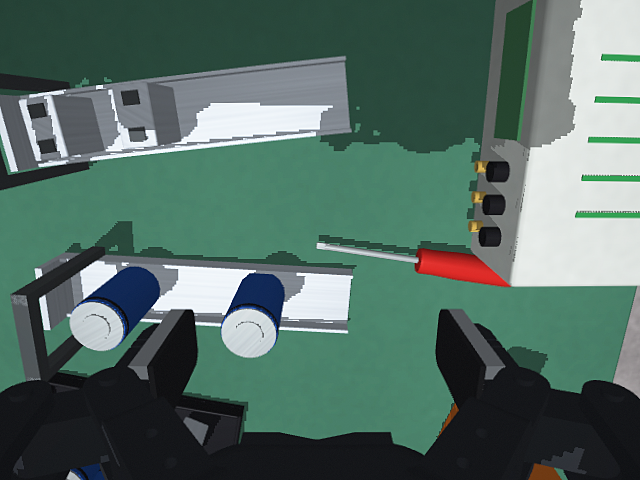

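Wrist picture: the lane's back end is at (353,268)–(348,331). The near rail runs left to about (80,257). Old tops are at (97,327) and (249,332). The driver tip is at (318,245), and there is a box on the right.

Run:
```python
from h import *
np.set_printoptions(precision=4,suppress=True)
print("old1 old2",world("wrist",[(97,327),(249,332)],.084))
print("rail",world("wrist",[(353,268),(110,258),(348,331),(305,328)],.022))
print("driver tip, box",world("wrist",[(318,245),(475,225)],[.01,.06]),world("scene",[(265,325),(375,350),(395,330)],[.1,.1,.07]))
# lane drawn hypotheses -> line positions in three cams
for yaw in(-.045,-.055,-.065):
    c=np.array([.567,-.0865]);e=np.array([np.cos(yaw),np.sin(yaw)]);n=np.array([-e[1],e[0]])
    P=[[*(c+a*e+b*n),.022] for a,b in((.14,.03),(.14,-.03),(-.1,.03),(-.05,-.03))]
    print(yaw,proj("wrist",P).round(0).tolist(),((proj("side",P)-[260,180])*5).round(0).tolist(),((proj("scene",P)-[150,130])*4).round(0).tolist())
```

```text
old1 old2 [[ 0.5003 -0.0861  0.084 ]
 [ 0.6219 -0.0894  0.084 ]]
rail [[ 0.7083 -0.0587  0.022 ]
 [ 0.4864 -0.0495  0.022 ]
 [ 0.7053 -0.123   0.022 ]
 [ 0.6642 -0.1198  0.022 ]]
driver tip, box [[ 0.6765 -0.0406  0.01  ]
 [ 0.8005 -0.0082  0.06  ]] [[ 0.8385 -0.0481  0.1   ]
 [ 0.8308  0.1699  0.1   ]
 [ 0.7661  0.1981  0.07  ]]
-0.045 [[353.0, 272.0], [348.0, 331.0], [91.0, 261.0], [150.0, 322.0]] [[84.0, 382.0], [110.0, 320.0], [573.0, 419.0], [480.0, 347.0]] [[522.0, 621.0], [419.0, 590.0], [663.0, 281.0], [539.0, 320.0]]
-0.055 [[353.0, 274.0], [348.0, 332.0], [92.0, 260.0], [150.0, 321.0]] [[84.0, 381.0], [111.0, 319.0], [572.0, 420.0], [481.0, 347.0]] [[519.0, 621.0], [417.0, 589.0], [665.0, 282.0], [540.0, 320.0]]
-0.065 [[353.0, 275.0], [347.0, 333.0], [92.0, 259.0], [149.0, 321.0]] [[84.0, 379.0], [112.0, 317.0], [571.0, 421.0], [481.0, 348.0]] [[517.0, 620.0], [415.0, 588.0], [666.0, 282.0], [541.0, 320.0]]
```

>>> drive_tool(
  deltas=[
    {"gripper": 255, "offset": [0, 0, 0], "angular": [0, 0, 0.18]},
    {"gripper": 255, "offset": [0, 0, 0], "angular": [0, 0, 0.36]},
    {"gripper": 255, "offset": [0, 0, 0], "angular": [0, 0, 0.54]},
    {"gripper": 255, "offset": [0, 0, 0], "angular": [0, 0, 0.72]},
    {"gripper": 255, "offset": [0, 0, 0], "angular": [0, 0, 0.9]},
  ],
)

```text
t: 0.65
eef_pos: [0.6748, 0.0, 0.3035]
tool_rot: [-0.0, 0.909, 0.416, -0.0]
contact_force: [-0.1, -0.2, 0.3]
gripper_width: 0.142
grasp_force: 0.0
```

>>> drive_tool(
  deltas=[
    {"gripper": 255, "offset": [0, 0, 0], "angular": [0, 0, 0.19]},
    {"gripper": 255, "offset": [0, 0, 0], "angular": [0, 0, 0.38]},
    {"gripper": 255, "offset": [0, 0, 0], "angular": [0, 0, 0.57]},
    {"gripper": 255, "offset": [0, 0, 0], "angular": [0, 0, 0.76]},
    {"gripper": 255, "offset": [0, 0, 0], "angular": [0, 0, 0.95]},
  ],
)

```text
t: 1.15
eef_pos: [0.6748, 0.0001, 0.3035]
tool_rot: [-0.0, 0.998, 0.056, -0.0]
contact_force: [-0.3, 0.6, -0.7]
gripper_width: 0.0
grasp_force: 0.0
```

>>> drive_tool(
  deltas=[
    {"gripper": 255, "offset": [0, 0, 0], "angular": [0, 0, 0.1]},
    {"gripper": 255, "offset": [0, 0, 0], "angular": [0, 0, 0.205]},
    {"gripper": 255, "offset": [0, 0, 0], "angular": [0, 0, 0.205]},
  ],
)

```text
t: 1.45
eef_pos: [0.6748, 0.0003, 0.3035]
tool_rot: [0.0, 1.0, -0.022, -0.0]
contact_force: [-0.2, -0.4, -0.1]
gripper_width: -0.0
grasp_force: 0.0
```

>>> drive_tool(
  deltas=[
    {"gripper": 255, "offset": [-0.002, 0.045, 0.0], "angular": [0, 0, 0]},
    {"gripper": 255, "offset": [-0.003, 0.09, 0.02], "angular": [0, 0, 0]},
    {"gripper": 255, "offset": [-0.003, 0.09, 0.065], "angular": [0, 0, 0]},
    {"gripper": 255, "offset": [-0.003, 0.09, 0.11], "angular": [0, 0, 0]},
    {"gripper": 255, "offset": [-0.003, 0.09, 0.14], "angular": [0, 0, 0]},
  ],
)

```text
t: 1.95
eef_pos: [0.6666, -0.0899, 0.1607]
tool_rot: [-0.0, 1.0, -0.021, -0.002]
contact_force: [0.3, 1.3, 0.3]
gripper_width: -0.001
grasp_force: 0.0
```

Run:
```python
from h import *
a=optics.read_camera("side")[170:300,240:410]; print(bot.get_obs()["eef_pos"])
b=optics.read_camera("wrist")
cv2.imwrite("pics/m1.png",np.hstack([cv2.resize(a,(480,367)),cv2.resize(b,(320,367))]))
```

```text
[ 0.66442969 -0.08912423  0.15610094]
```

View pics/m1.png

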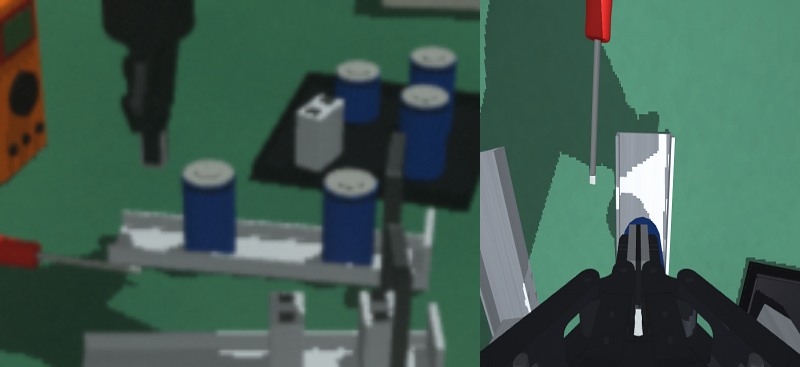

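The closed tip is about 8–10 mm behind old2, centred in the lane with the cell ahead of it. Next I go down, then push.

>>> drive_tool(
  deltas=[
    {"gripper": 255, "offset": [0.004, 0, 0.02], "angular": [0, 0, 0]},
    {"gripper": 255, "offset": [0.004, 0, 0.04], "angular": [0, 0, 0]},
    {"gripper": 255, "offset": [0.004, 0, 0.053], "angular": [0, 0, 0]},
    {"gripper": 255, "offset": [0.004, 0, 0.053], "angular": [0, 0, 0]},
    {"gripper": 255, "offset": [0.004, 0, 0.053], "angular": [0, 0, 0]},
  ],
)

```text
t: 2.55
eef_pos: [0.6727, -0.0901, 0.1121]
tool_rot: [0.0, 1.0, -0.021, 0.001]
contact_force: [-0.1, -0.1, 0.9]
gripper_width: -0.003
grasp_force: 0.0
```

>>> drive_tool(
  deltas=[
    {"gripper": 255, "offset": [-0.003, 0, 0.012], "angular": [0, 0, 0]},
    {"gripper": 255, "offset": [-0.012, 0, 0.012], "angular": [0, 0, 0]},
    {"gripper": 255, "offset": [-0.02, 0, 0.012], "angular": [0, 0, 0]},
    {"gripper": 255, "offset": [-0.03, 0, 0.012], "angular": [0, 0, 0]},
    {"gripper": 255, "offset": [-0.04, 0, 0.012], "angular": [0, 0, 0]},
  ],
)

```text
t: 3.05
eef_pos: [0.632, -0.0882, 0.0996]
tool_rot: [0.0, 1.0, -0.022, 0.001]
contact_force: [3.4, -0.6, 0.1]
gripper_width: -0.0
grasp_force: 1.4
```

>>> drive_tool(
  deltas=[
    {"gripper": 255, "offset": [-0.01, 0, 0], "angular": [0, 0, 0]},
    {"gripper": 255, "offset": [-0.02, 0, 0], "angular": [0, 0, 0]},
    {"gripper": 255, "offset": [-0.03, 0, 0], "angular": [0, 0, 0]},
    {"gripper": 255, "offset": [-0.04, 0, 0], "angular": [0, 0, 0]},
    {"gripper": 255, "offset": [-0.05, 0, 0], "angular": [0, 0, 0]},
  ],
)

```text
t: 3.55
eef_pos: [0.5816, -0.086, 0.099]
tool_rot: [0.0, 1.0, -0.022, 0.0]
contact_force: [3.5, -0.5, 0.2]
gripper_width: -0.0
grasp_force: 1.4
```

Run:
```python
from h import *
a=optics.read_camera("side")[180:290,270:410]; o=bot.get_obs();print(o["eef_pos"],o["contact_force"])
b=optics.read_camera("wrist")
cv2.imwrite("pics/m2.png",np.hstack([cv2.resize(a,(490,385)),cv2.resize(b,(310,385))]))
```

```text
[ 0.57951529 -0.08613746  0.09867782] [ 0.70218457 -0.25967796 -0.37986525]
```

View pics/m2.png

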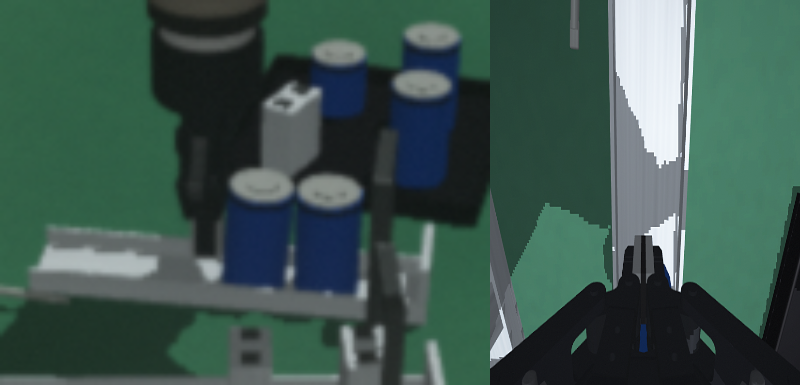

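Old2 is upright and almost touching old1, which is also upright. I continue towards the stop.

>>> drive_tool(
  deltas=[
    {"gripper": 255, "offset": [-0.008, 0, 0], "angular": [0, 0, 0]},
    {"gripper": 255, "offset": [-0.016, 0, 0], "angular": [0, 0, 0]},
    {"gripper": 255, "offset": [-0.024, 0, 0], "angular": [0, 0, 0]},
    {"gripper": 255, "offset": [-0.031, 0, 0], "angular": [0, 0, 0]},
    {"gripper": 255, "offset": [-0.037, 0, 0], "angular": [0, 0, 0]},
  ],
)

```text
t: 4.15
eef_pos: [0.5466, -0.0847, 0.0995]
tool_rot: [0.0, 1.0, -0.022, 0.002]
contact_force: [4.3, -0.9, 0.7]
gripper_width: -0.001
grasp_force: 1.8
```

>>> drive_tool(
  deltas=[
    {"gripper": 255, "offset": [-0.002, 0, 0], "angular": [0, 0, 0]},
    {"gripper": 255, "offset": [-0.004, 0, 0], "angular": [0, 0, 0]},
  ],
)

```text
t: 4.35
eef_pos: [0.5426, -0.0844, 0.0994]
tool_rot: [0.0, 1.0, -0.022, 0.002]
contact_force: [5.2, -1.7, 0.9]
gripper_width: 0.0
grasp_force: 1.7
```

>>> drive_tool(
  deltas=[
    {"gripper": 255, "offset": [-0.002, 0, 0], "angular": [0, 0, 0]},
    {"gripper": 255, "offset": [-0.004, 0, 0], "angular": [0, 0, 0]},
  ],
)

```text
t: 4.55
eef_pos: [0.5388, -0.0842, 0.0994]
tool_rot: [0.0, 1.0, -0.021, 0.002]
contact_force: [6.3, -1.3, 0.9]
gripper_width: -0.002
grasp_force: 1.7
```

>>> drive_tool(
  deltas=[
    {"gripper": 255, "offset": [-0.002, 0, 0], "angular": [0, 0, 0]},
    {"gripper": 255, "offset": [-0.002, 0, 0], "angular": [0, 0, 0]},
  ],
)

```text
t: 4.75
eef_pos: [0.5364, -0.0842, 0.0993]
tool_rot: [0.0, 1.0, -0.022, 0.001]
contact_force: [5.0, -1.3, 1.4]
gripper_width: -0.002
grasp_force: 1.6
```

>>> drive_tool(
  deltas=[
    {"gripper": 255, "offset": [-0.002, 0, 0], "angular": [0, 0, 0]},
    {"gripper": 255, "offset": [-0.002, 0, 0], "angular": [0, 0, 0]},
  ],
)

```text
t: 4.95
eef_pos: [0.5356, -0.084, 0.0996]
tool_rot: [0.0, 1.0, -0.021, 0.002]
contact_force: [7.8, -0.5, -0.1]
gripper_width: 0.0
grasp_force: 2.3
```

>>> drive_tool(
  deltas=[
    {"gripper": 255, "offset": [-0.002, 0, 0], "angular": [0, 0, 0]},
    {"gripper": 255, "offset": [-0.002, 0, 0], "angular": [0, 0, 0]},
  ],
)

```text
t: 5.15
eef_pos: [0.5352, -0.084, 0.1]
tool_rot: [0.0, 1.0, -0.021, 0.004]
contact_force: [11.9, 0.1, -2.5]
gripper_width: -0.006
grasp_force: 3.6
```

Force is rising with no motion at TCP x = 0.535, which matches the predicted position of a row closed against the stop. I retreat and go to cell B.

>>> drive_tool(
  deltas=[
    {"gripper": 255, "offset": [0.02, 0, 0], "angular": [0, 0, 0]},
    {"gripper": 255, "offset": [0.025, 0, -0.03], "angular": [0, 0, 0]},
    {"gripper": 50, "offset": [0.025, 0, -0.07], "angular": [0, 0, 0]},
    {"gripper": 50, "offset": [0.025, 0, -0.11], "angular": [0, 0, 0]},
    {"gripper": 50, "offset": [0.025, 0, -0.11], "angular": [0, 0, 0]},
  ],
)

```text
t: 5.65
eef_pos: [0.5579, -0.0856, 0.2132]
tool_rot: [-0.0, 1.0, -0.022, 0.003]
contact_force: [-0.6, 0.4, -0.1]
gripper_width: 0.503
grasp_force: 0.0
```

```bash
cat >> h.py <<'E'
def delta(x,y,z):
    from scipy.spatial.transform import Rotation as R
    o=bot.get_obs();w=o["tool_rot"];r=R.from_quat([w[1],w[2],w[3],w[0]])
    print(o["eef_pos"].round(4),o["contact_force"].round(1),"delta",r.inv().apply(np.array([x,y,z])-o["eef_pos"]).round(4))
E
python3 -c "
from h import *
delta(.4353,-.2523,.21)"
```

```text
[ 0.5579 -0.0856  0.2132] [-0.6  0.4 -0.1] delta [-0.1152  0.172   0.0025]
```

>>> drive_tool(
  deltas=[
    {"gripper": 50, "offset": [-0.025, 0.04, 0], "angular": [0, 0, 0]},
    {"gripper": 50, "offset": [-0.05, 0.08, 0], "angular": [0, 0, 0]},
    {"gripper": 50, "offset": [-0.078, 0.12, 0], "angular": [0, 0, 0]},
    {"gripper": 50, "offset": [-0.104, 0.155, 0], "angular": [0, 0, 0]},
    {"gripper": 50, "offset": [-0.115, 0.172, 0.0], "angular": [0, 0, 0]},
  ],
)

```text
t: 6.15
eef_pos: [0.4293, -0.2544, 0.208]
tool_rot: [-0.0, 1.0, -0.024, -0.002]
contact_force: [0.8, -1.3, 0.4]
gripper_width: 0.802
grasp_force: 0.0
```

>>> drive_tool(
  deltas=[
    {"gripper": 50, "offset": [0, 0, 0], "angular": [0, 0, 0]},
    {"gripper": 50, "offset": [0, 0, 0], "angular": [0, 0, 0]},
  ],
)

```text
t: 6.35
eef_pos: [0.4332, -0.2513, 0.2082]
tool_rot: [-0.001, 1.0, -0.022, -0.001]
contact_force: [-0.0, -0.8, -0.7]
gripper_width: 0.804
grasp_force: 0.0
```

Run:
```python
from h import *
delta(.4353,-.2523,.108)
w=optics.read_camera("wrist");P=proj("wrist",[[.4353,-.2523,.084],[.4353,-.2523,.004]]).round(0);print(P)
s=optics.read_camera("side")[180:290,270:410]
cv2.imwrite("pics/m3.png",np.hstack([cv2.resize(w,(480,360)),cv2.resize(s,(320,360))]))
```

```text
[ 0.4332 -0.2513  0.2082] [-0.  -0.8 -0.7] delta [0.0023 0.001  0.1002]
[[320. 266.]
 [319. 225.]]
```

View pics/m3.png

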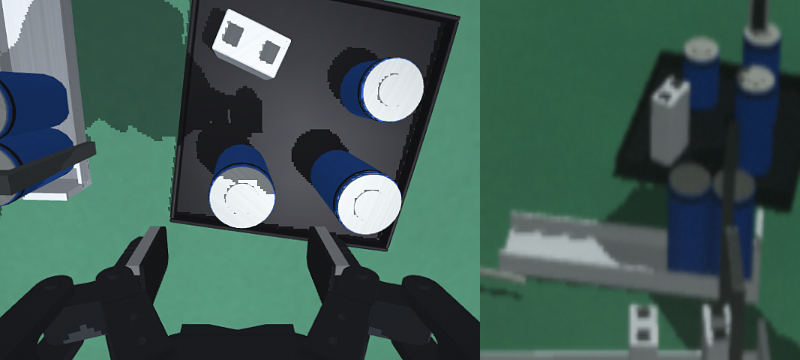

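Old cells stand closed up under the bar. Cell B's top is at (321,261) in the full wrist frame, so it is about 2.5 mm farther back than predicted. Cell A's top is at (491,272).

>>> drive_tool(
  deltas=[
    {"gripper": 50, "offset": [0.004, 0.001, 0.03], "angular": [0, 0, 0]},
    {"gripper": 50, "offset": [0.004, 0.001, 0.06], "angular": [0, 0, 0]},
    {"gripper": 50, "offset": [0.004, 0.001, 0.085], "angular": [0, 0, 0]},
    {"gripper": 50, "offset": [0.004, 0.001, 0.1], "angular": [0, 0, 0]},
    {"gripper": 50, "offset": [0.004, 0.001, 0.1], "angular": [0, 0, 0]},
  ],
)

```text
t: 6.95
eef_pos: [0.4374, -0.251, 0.1068]
tool_rot: [-0.001, 1.0, -0.02, -0.002]
contact_force: [-0.1, -0.3, 0.5]
gripper_width: 0.805
grasp_force: 0.0
```

>>> drive_tool(
  grip_force=40,
  deltas=[
    {"gripper": 200, "offset": [0, 0, 0], "angular": [0, 0, 0]},
    {"gripper": 200, "offset": [0, 0, 0], "angular": [0, 0, 0]},
    {"gripper": 200, "offset": [0, 0, 0], "angular": [0, 0, 0]},
    {"gripper": 200, "offset": [0, 0, 0], "angular": [0, 0, 0]},
    {"gripper": 200, "offset": [0, 0, 0], "angular": [0, 0, 0]},
  ],
)

```text
t: 7.45
eef_pos: [0.4387, -0.2533, 0.1098]
tool_rot: [0.0, 1.0, -0.022, 0.001]
contact_force: [0.5, -0.7, 7.1]
gripper_width: 0.531
grasp_force: 42.0
```

Run:
```python
from h import *
delta(.5535,-.0845,.2)
```

```text
[ 0.4387 -0.2533  0.1098] [ 0.5 -0.7  7.1] delta [ 0.1076 -0.1735 -0.09  ]
```

>>> drive_tool(
  deltas=[
    {"gripper": 200, "offset": [0, 0, -0.03], "angular": [0, 0, 0]},
    {"gripper": 200, "offset": [0, 0, -0.07], "angular": [0, 0, 0]},
    {"gripper": 200, "offset": [0, 0, -0.11], "angular": [0, 0, 0]},
    {"gripper": 200, "offset": [0.03, -0.02, -0.125], "angular": [0, 0, 0]},
    {"gripper": 200, "offset": [0.07, -0.05, -0.125], "angular": [0, 0, 0]},
  ],
)

```text
t: 7.95
eef_pos: [0.5094, -0.2082, 0.2367]
tool_rot: [0.001, 1.0, -0.025, 0.002]
contact_force: [1.9, -1.1, -4.1]
gripper_width: 0.531
grasp_force: 43.3
```

>>> drive_tool(
  deltas=[
    {"gripper": 200, "offset": [0.03, -0.035, 0], "angular": [0, 0, 0]},
    {"gripper": 200, "offset": [0.035, -0.075, 0], "angular": [0, 0, 0]},
    {"gripper": 200, "offset": [0.038, -0.11, 0], "angular": [0, 0, 0]},
    {"gripper": 200, "offset": [0.038, -0.122, 0], "angular": [0, 0, 0]},
    {"gripper": 200, "offset": [0.038, -0.122, 0], "angular": [0, 0, 0]},
  ],
)

```text
t: 8.45
eef_pos: [0.5526, -0.0829, 0.233]
tool_rot: [-0.001, 1.0, -0.019, -0.001]
contact_force: [-0.9, -0.7, -3.6]
gripper_width: 0.528
grasp_force: 43.1
```

Run:
```python
from h import *
delta(.552,-.0845,.2)
w=optics.read_camera("wrist");cv2.imwrite("pics/m4.png",w)
```

```text
[ 0.5526 -0.0829  0.233 ] [-0.9 -0.7 -3.6] delta [-0.0004  0.0016  0.033 ]
```

View pics/m4.png

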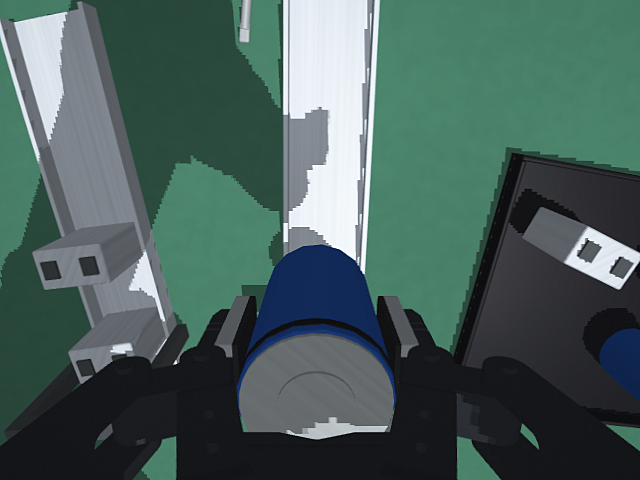

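The cell hangs straight, with its underside edge near (319,246). At row 200 the lane's rail outer edges are near 284 and 371.

Run:
```python
from h import *
np.set_printoptions(precision=4,suppress=True)
im=cv2.imread("pics/m4.png").astype(int)
for r in(60,200,230): print(r,[(c,*im[r,c]) for c in list(range(280,292,2))+list(range(356,382,3))])
print(world("wrist",[(284,60),(376,60),(284,200),(370,200)],.022))
# held cell centre from grip: tool pose; lane line
for x in(.55,.6,.64):print(x,-.085-.043*(x-.5665))
```

```text
60 [(280, np.int64(59), np.int64(73), np.int64(41)), (282, np.int64(58), np.int64(70), np.int64(39)), (284, np.int64(255), np.int64(252), np.int64(247)), (286, np.int64(249), np.int64(243), np.int64(237)), (288, np.int64(149), np.int64(140), np.int64(131)), (290, np.int64(252), np.int64(247), np.int64(241)), (356, np.int64(246), np.int64(241), np.int64(234)), (359, np.int64(246), np.int64(240), np.int64(234)), (362, np.int64(246), np.int64(241), np.int64(234)), (365, np.int64(154), np.int64(145), np.int64(138)), (368, np.int64(150), np.int64(142), np.int64(134)), (371, np.int64(183), np.int64(171), np.int64(162)), (374, np.int64(250), np.int64(244), np.int64(239)), (377, np.int64(108), np.int64(130), np.int64(75)), (380, np.int64(109), np.int64(133), np.int64(76))]
200 [(280, np.int64(61), np.int64(74), np.int64(42)), (282, np.int64(64), np.int64(75), np.int64(46)), (284, np.int64(148), np.int64(139), np.int64(133)), (286, np.int64(145), np.int64(137), np.int64(130)), (288, np.int64(107), np.int64(100), np.int64(96)), (290, np.int64(146), np.int64(138), np.int64(132)), (356, np.int64
[... 678 characters left out ...]
np.int64(129), np.int64(124)), (290, np.int64(141), np.int64(133), np.int64(126)), (356, np.int64(133), np.int64(125), np.int64(119)), (359, np.int64(150), np.int64(141), np.int64(134)), (362, np.int64(171), np.int64(161), np.int64(152)), (365, np.int64(255), np.int64(252), np.int64(249)), (368, np.int64(95), np.int64(123), np.int64(59)), (371, np.int64(109), np.int64(131), np.int64(75)), (374, np.int64(105), np.int64(131), np.int64(74)), (377, np.int64(106), np.int64(128), np.int64(74)), (380, np.int64(107), np.int64(132), np.int64(75))]
[[ 0.6613 -0.0691  0.022 ]
 [ 0.659  -0.1275  0.022 ]
 [ 0.571  -0.0635  0.022 ]
 [ 0.5685 -0.1231  0.022 ]]
0.55 -0.0842905
0.6 -0.0864405
0.64 -0.0881605
```

>>> drive_tool(
  deltas=[
    {"gripper": 200, "offset": [0.004, 0.0035, 0.03], "angular": [0, 0, 0]},
    {"gripper": 200, "offset": [0.004, 0.0035, 0.06], "angular": [0, 0, 0]},
    {"gripper": 200, "offset": [0.004, 0.0035, 0.085], "angular": [0, 0, 0]},
    {"gripper": 200, "offset": [0.004, 0.0035, 0.093], "angular": [0, 0, 0]},
    {"gripper": 200, "offset": [0.004, 0.0035, 0.093], "angular": [0, 0, 0]},
  ],
)

```text
t: 9.0
eef_pos: [0.556, -0.0911, 0.14]
tool_rot: [0.0, 1.0, -0.023, -0.001]
contact_force: [0.3, -0.3, -3.4]
gripper_width: 0.526
grasp_force: 43.0
```

```bash
cat >> h.py <<'E'
def runs(im,r,a=180,b=460):
    out=[];prev=None
    for c in range(a,b):
        B,G,R=map(int,im[r,c]);k='b' if B>1.6*G and B>40 else 'g' if G>1.15*B else 'k' if B<70 else 'w' if B>200 else 'y'
        if k!=prev: out.append(f"{k}{c}");prev=k
    return ' '.join(out)
E
python3 - <<'E'
from h import *
delta(.552,-.0865,.106)
w=optics.read_camera("wrist");cv2.imwrite("pics/m5.png",w)
for r in range(40,330,20):print(r,runs(w,r))
E
```

```text
[ 0.556  -0.0911  0.14  ] [ 0.3 -0.3 -3.4] delta [-0.0041 -0.0044  0.034 ]
40 g180 y244 w246 y252 w256 y366 w377 y384 g385
60 g180 y245 w248 y252 w256 y366 w371 y372 w376 y383 g384
80 g180 y245 w257 y363 w375 y382 g383
100 g180 y246 w266 y363 w374 y381 g382
120 g180 y247 w284 y364 w373 y380 g381
140 g180 y247 w297 y364 w367 y369 w372 y379 g380
160 g180 y248 w315 y352 w371 y378 g379
180 g180 y248 g378
200 g180 y249 g376
220 g180 y249 g375
240 g180 y250 w345 y358 g374
260 g180 y251 b281 y354 w355 y358 w361 y363 w366 g373
280 g180 y251 w252 y258 w262 y265 b269 y365 w366 g372
300 g180 y234 k248 y256 w257 y259 b263 y371 g372 k378 y385 g399
320 g180 k211 y225 k241 b256 k297 g298 k303 g304 k305 g329 k330 g331 k333 b335 k378 y393 k408 g423
```

>>> drive_tool(
  deltas=[
    {"gripper": 200, "offset": [0, -0.003, 0], "angular": [0, 0, 0]},
    {"gripper": 200, "offset": [0, -0.003, 0], "angular": [0, 0, 0]},
    {"gripper": 200, "offset": [0, -0.003, 0], "angular": [0, 0, 0]},
    {"gripper": 200, "offset": [0, -0.003, 0], "angular": [0, 0, 0]},
  ],
)

```text
t: 9.45
eef_pos: [0.5575, -0.0864, 0.1415]
tool_rot: [-0.0, 1.0, -0.021, 0.001]
contact_force: [-0.2, -0.2, -4.6]
gripper_width: 0.529
grasp_force: 43.0
```

Run:
```python
from h import *
delta(.552,-.088,.106)
w=optics.read_camera("wrist");cv2.imwrite("pics/m6.png",w)
for r in range(240,310,10):print(r,runs(w,r))
```

```text
[ 0.5575 -0.0864  0.1415] [-0.2 -0.2 -4.6] delta [-0.0054  0.0018  0.0355]
240 g180 y261 w343 y366 w379 g384
250 g180 y261 b295 y341 w347 y367 w376 g383
260 g180 y261 b281 y354 w355 y367 w376 y382 g383
270 g180 k261 y262 b273 y360 w361 y367 w369 y372 w375 g382
280 g180 y262 b269 y365 w375 y381 g382
290 g180 y262 w263 b266 y368 w374 y380 g381
300 g180 y234 k248 g256 b263 y371 w373 y377 k378 y385 g400
```

>>> drive_tool(
  deltas=[
    {"gripper": 200, "offset": [-0.001, 0.002, 0.005], "angular": [0, 0, 0]},
    {"gripper": 200, "offset": [-0.002, 0.002, 0.01], "angular": [0, 0, 0]},
    {"gripper": 200, "offset": [-0.002, 0.002, 0.015], "angular": [0, 0, 0]},
    {"gripper": 200, "offset": [-0.002, 0.002, 0.015], "angular": [0, 0, 0]},
  ],
)

```text
t: 9.9
eef_pos: [0.5544, -0.0883, 0.1248]
tool_rot: [-0.0, 1.0, -0.022, -0.001]
contact_force: [-0.2, 0.3, -3.9]
gripper_width: 0.527
grasp_force: 43.0
```

Run:
```python
from h import *
delta(.552,-.0885,.109)
w=optics.read_camera("wrist");cv2.imwrite("pics/m7.png",w)
for r in range(200,310,10):print(r,runs(w,r))
```

```text
[ 0.5544 -0.0883  0.1248] [-0.2  0.3 -3.9] delta [-0.0024  0.0003  0.0158]
200 g180 y250 g388
210 g180 y250 g388
220 g180 y250 g387
230 g180 k250 y251 g386
240 g180 y251 g386
250 g180 y251 b295 y341 w361 y366 g385
260 g180 y252 b281 y354 w355 y367 g384
270 g180 y252 b273 y360 w361 y367 w370 y372 w376 y383 g384
280 g180 y252 b269 y365 w366 y367 w371 y372 w376 g383
290 g180 y253 b266 y368 w375 g382
300 g180 y234 k248 y256 w257 y260 b263 y371 w375 y377 k378 y385 g399
```

>>> drive_tool(
  deltas=[
    {"gripper": 200, "offset": [0, 0, 0.005], "angular": [0, 0, 0]},
    {"gripper": 200, "offset": [0, 0, 0.01], "angular": [0, 0, 0]},
    {"gripper": 200, "offset": [0, 0, 0.013], "angular": [0, 0, 0]},
    {"gripper": 200, "offset": [0, 0, 0.014], "angular": [0, 0, 0]},
  ],
)

```text
t: 10.35
eef_pos: [0.5548, -0.0883, 0.1114]
tool_rot: [-0.0, 1.0, -0.022, -0.0]
contact_force: [0.2, -0.3, -4.7]
gripper_width: 0.535
grasp_force: 43.0
```

>>> drive_tool(
  deltas=[
    {"gripper": 200, "offset": [0, 0, 0.001], "angular": [0, 0, 0]},
    {"gripper": 200, "offset": [0, 0, 0.001], "angular": [0, 0, 0]},
  ],
)

```text
t: 10.55
eef_pos: [0.5551, -0.0884, 0.1108]
tool_rot: [-0.0, 1.0, -0.022, -0.0]
contact_force: [-0.4, -0.2, -4.5]
gripper_width: 0.531
grasp_force: 43.0
```

Still hanging, with no contact yet. I keep lowering.

>>> drive_tool(
  deltas=[
    {"gripper": 200, "offset": [0, 0, 0.001], "angular": [0, 0, 0]},
    {"gripper": 200, "offset": [0, 0, 0.002], "angular": [0, 0, 0]},
  ],
)

```text
t: 10.75
eef_pos: [0.5554, -0.0885, 0.1098]
tool_rot: [-0.0, 1.0, -0.022, 0.0]
contact_force: [-4.8, 0.5, 14.6]
gripper_width: 0.531
grasp_force: 44.6
```

>>> drive_tool(
  deltas=[
    {"gripper": 200, "offset": [0, 0, 0.001], "angular": [0, 0, 0]},
    {"gripper": 200, "offset": [0, 0, 0.001], "angular": [0, 0, 0]},
  ],
)

```text
t: 10.95
eef_pos: [0.5554, -0.0886, 0.1098]
tool_rot: [-0.001, 1.0, -0.022, 0.0]
contact_force: [-4.9, 0.8, 16.3]
gripper_width: 0.532
grasp_force: 45.0
```

>>> drive_tool(
  deltas=[
    {"gripper": 200, "offset": [0, 0, -0.002], "angular": [0, 0, 0]},
    {"gripper": 60, "offset": [0, 0, -0.002], "angular": [0, 0, 0]},
    {"gripper": 60, "offset": [0, 0, -0.002], "angular": [0, 0, 0]},
    {"gripper": 60, "offset": [0, 0, -0.012], "angular": [0, 0, 0]},
    {"gripper": 60, "offset": [0, 0, -0.04], "angular": [0, 0, 0]},
  ],
)

```text
t: 11.45
eef_pos: [0.5538, -0.0882, 0.1468]
tool_rot: [0.0, 1.0, -0.022, -0.002]
contact_force: [0.9, -0.0, 0.6]
gripper_width: 0.768
grasp_force: 0.0
```

>>> drive_tool(
  deltas=[
    {"gripper": 60, "offset": [0, 0, -0.04], "angular": [0, 0, 0]},
    {"gripper": 60, "offset": [0, 0, -0.07], "angular": [0, 0, 0]},
    {"gripper": 60, "offset": [0, 0.04, -0.07], "angular": [0, 0, 0]},
    {"gripper": 60, "offset": [-0.02, 0.08, -0.07], "angular": [0, 0, 0]},
    {"gripper": 60, "offset": [-0.05, 0.12, -0.07], "angular": [0, 0, 0]},
  ],
)

```text
t: 11.95
eef_pos: [0.5009, -0.2073, 0.2191]
tool_rot: [0.001, 1.0, -0.021, 0.001]
contact_force: [-0.2, -1.3, -0.7]
gripper_width: 0.763
grasp_force: 0.0
```

Run:
```python
from h import *
delta(.430,-.3385,.21)
```

```text
[ 0.5009 -0.2073  0.2191] [-0.2 -1.3 -0.7] delta [-0.0655  0.134   0.0091]
```

>>> drive_tool(
  deltas=[
    {"gripper": 60, "offset": [-0.02, 0.04, 0], "angular": [0, 0, 0]},
    {"gripper": 60, "offset": [-0.04, 0.08, 0], "angular": [0, 0, 0]},
    {"gripper": 60, "offset": [-0.06, 0.12, 0.005], "angular": [0, 0, 0]},
    {"gripper": 60, "offset": [-0.066, 0.134, 0.005], "angular": [0, 0, 0]},
    {"gripper": 60, "offset": [-0.066, 0.134, 0.005], "angular": [0, 0, 0]},
  ],
)

```text
t: 12.45
eef_pos: [0.4263, -0.3401, 0.2137]
tool_rot: [0.001, 1.0, -0.025, 0.0]
contact_force: [-0.1, -0.1, 0.8]
gripper_width: 0.763
grasp_force: 0.0
```

>>> drive_tool(
  deltas=[
    {"gripper": 60, "offset": [0, 0, 0], "angular": [0, 0, 0]},
    {"gripper": 60, "offset": [0, 0, 0], "angular": [0, 0, 0]},
  ],
)

```text
t: 12.65
eef_pos: [0.4294, -0.3356, 0.2131]
tool_rot: [-0.0, 1.0, -0.02, 0.0]
contact_force: [0.3, -0.3, -0.6]
gripper_width: 0.77
grasp_force: 0.0
```

Run:
```python
from h import *
delta(.430,-.3385,.108)
w=optics.read_camera("wrist");cv2.imwrite("pics/m8.png",w)
p=proj("wrist",[[.43,-.3385,.084]]);print("pred",p)
hsv=cv2.cvtColor(w,cv2.COLOR_BGR2HSV);m=((hsv[...,1]<45)&(hsv[...,2]>130)).astype(np.uint8)
n,l,s,c=cv2.connectedComponentsWithStats(m)
for i in range(1,n):
    if s[i,4]>300: q=s[i,:2]+s[i,2:4]/2-.5;print(s[i],c[i].round(1),"bbox centre",q,world("wrist",[q],.084).round(4))
```

```text
[ 0.4294 -0.3356  0.2131] [ 0.3 -0.3 -0.6] delta [0.0007 0.0029 0.1051]
pred [[322.38505908 264.38192136]]
[ 119   16  120   91 5083] [179.4  65. ] bbox centre [178.5  61. ] [[ 0.5301 -0.277   0.084 ]]
[ 325   77   81   83 5300] [365.6 118.4] bbox centre [365. 118.] [[ 0.5015 -0.3609  0.084 ]]
[  0 208  14  41 403] [  4.9 228.8] bbox centre [  6.5 228. ] [[ 0.4559 -0.1769  0.084 ]]
[ 286  230   84   79 5229] [327.3 269.2] bbox centre [327.5 269. ] [[ 0.4274 -0.341   0.084 ]]
[174 301  45  64 921] [195.3 331.6] bbox centre [196.  332.5] [[ 0.3932 -0.2684  0.084 ]]
[415 301  44  64 922] [437.2 331.5] bbox centre [436.5 332.5] [[ 0.3881 -0.3992  0.084 ]]
```

>>> drive_tool(
  deltas=[
    {"gripper": 50, "offset": [-0.001, 0.003, 0.03], "angular": [0, 0, 0]},
    {"gripper": 50, "offset": [-0.001, 0.003, 0.06], "angular": [0, 0, 0]},
    {"gripper": 50, "offset": [-0.001, 0.003, 0.085], "angular": [0, 0, 0]},
    {"gripper": 50, "offset": [-0.001, 0.003, 0.104], "angular": [0, 0, 0]},
    {"gripper": 50, "offset": [-0.001, 0.003, 0.104], "angular": [0, 0, 0]},
  ],
)

```text
t: 13.2
eef_pos: [0.4267, -0.3379, 0.1067]
tool_rot: [-0.001, 1.0, -0.02, -0.002]
contact_force: [0.0, 0.4, 0.6]
gripper_width: 0.809
grasp_force: 0.0
```

>>> drive_tool(
  grip_force=40,
  deltas=[
    {"gripper": 200, "offset": [0, 0, 0], "angular": [0, 0, 0]},
    {"gripper": 200, "offset": [0, 0, 0], "angular": [0, 0, 0]},
    {"gripper": 200, "offset": [0, 0, 0], "angular": [0, 0, 0]},
    {"gripper": 200, "offset": [0, 0, 0], "angular": [0, 0, 0]},
    {"gripper": 200, "offset": [0, 0, 0], "angular": [0, 0, 0]},
  ],
)

```text
t: 13.7
eef_pos: [0.428, -0.3405, 0.1101]
tool_rot: [0.0, 1.0, -0.022, 0.001]
contact_force: [-0.2, 0.3, 6.4]
gripper_width: 0.53
grasp_force: 42.0
```

>>> drive_tool(
  deltas=[
    {"gripper": 200, "offset": [0, 0, -0.03], "angular": [0, 0, 0]},
    {"gripper": 200, "offset": [0, 0, -0.07], "angular": [0, 0, 0]},
    {"gripper": 200, "offset": [0, 0, -0.11], "angular": [0, 0, 0]},
    {"gripper": 200, "offset": [0.03, -0.02, -0.13], "angular": [0, 0, 0]},
    {"gripper": 200, "offset": [0.065, -0.05, -0.13], "angular": [0, 0, 0]},
  ],
)

```text
t: 14.2
eef_pos: [0.4942, -0.2956, 0.2426]
tool_rot: [0.001, 1.0, -0.025, 0.003]
contact_force: [1.3, -1.4, -4.4]
gripper_width: 0.529
grasp_force: 42.9
```

>>> drive_tool(
  deltas=[
    {"gripper": 200, "offset": [0.03, -0.035, 0], "angular": [0, 0, 0]},
    {"gripper": 200, "offset": [0.06, -0.075, 0], "angular": [0, 0, 0]},
    {"gripper": 200, "offset": [0.09, -0.115, 0], "angular": [0, 0, 0]},
    {"gripper": 200, "offset": [0.106, -0.155, 0], "angular": [0, 0, 0]},
    {"gripper": 200, "offset": [0.106, -0.19, 0], "angular": [0, 0, 0]},
  ],
)

```text
t: 14.7
eef_pos: [0.6099, -0.1042, 0.2382]
tool_rot: [-0.0, 1.0, -0.02, -0.0]
contact_force: [-0.2, 1.0, -4.1]
gripper_width: 0.532
grasp_force: 42.9
```

>>> drive_tool(
  deltas=[
    {"gripper": 200, "offset": [0, -0.01, 0.02], "angular": [0, 0, 0]},
    {"gripper": 200, "offset": [0, -0.017, 0.03], "angular": [0, 0, 0]},
    {"gripper": 200, "offset": [0, -0.017, 0.03], "angular": [0, 0, 0]},
    {"gripper": 200, "offset": [0, -0.017, 0.03], "angular": [0, 0, 0]},
  ],
)

```text
t: 15.1
eef_pos: [0.6085, -0.0923, 0.2089]
tool_rot: [0.0, 1.0, -0.023, -0.0]
contact_force: [0.0, -1.1, -3.4]
gripper_width: 0.529
grasp_force: 43.0
```

Run:
```python
from h import *
delta(.610,-.091,.142)
```

```text
[ 0.6085 -0.0923  0.2089] [ 0.  -1.1 -3.4] delta [ 0.0015 -0.0014  0.0669]
```

>>> drive_tool(
  deltas=[
    {"gripper": 200, "offset": [0.003, 0, 0.03], "angular": [0, 0, 0]},
    {"gripper": 200, "offset": [0.003, 0, 0.055], "angular": [0, 0, 0]},
    {"gripper": 200, "offset": [0.003, 0, 0.068], "angular": [0, 0, 0]},
    {"gripper": 200, "offset": [0.003, 0, 0.068], "angular": [0, 0, 0]},
    {"gripper": 200, "offset": [0.003, 0, 0.068], "angular": [0, 0, 0]},
  ],
)

```text
t: 15.6
eef_pos: [0.6125, -0.0918, 0.1419]
tool_rot: [0.0, 1.0, -0.022, 0.001]
contact_force: [0.0, 0.1, -3.1]
gripper_width: 0.528
grasp_force: 42.9
```

Run:
```python
from h import *
delta(.610,-.091,.126)
w=optics.read_camera("wrist");cv2.imwrite("pics/m9.png",w)
for r in range(100,310,20):print(r,runs(w,r))
```

```text
[ 0.6125 -0.0918  0.1419] [ 0.   0.1 -3.1] delta [-0.0026 -0.0007  0.0159]
100 g180 y196 g210 y253 w270 y370 w380 y387 g388
120 g180 y195 g210 y253 w284 y370 w373 y375 w379 g386
140 g180 y194 g209 y254 w296 y366 w378 g385
160 g180 y254 w317 y350 w376 g384
180 g180 y255 g383
200 g180 y255 g381
220 g180 y256 g380
240 g180 y256 w343 y363 w366 y369 w376 g379
260 g180 y257 b277 y357 w358 y360 w366 y368 w371 g378
280 g180 y257 w258 y264 w267 b268 y367 w370 y376 g377
300 g180 y234 k248 g256 y258 w259 b262 w373 g375 k378 y385 g400
```

>>> drive_tool(
  deltas=[
    {"gripper": 200, "offset": [0, 0, 0.008], "angular": [0, 0, 0]},
    {"gripper": 200, "offset": [0, 0, 0.016], "angular": [0, 0, 0]},
    {"gripper": 200, "offset": [0, 0, 0.023], "angular": [0, 0, 0]},
    {"gripper": 200, "offset": [0, 0, 0.028], "angular": [0, 0, 0]},
    {"gripper": 200, "offset": [0, 0, 0.03], "angular": [0, 0, 0]},
  ],
)

```text
t: 16.15
eef_pos: [0.6116, -0.0908, 0.1101]
tool_rot: [-0.0, 1.0, -0.022, -0.001]
contact_force: [-3.1, 1.0, 11.4]
gripper_width: 0.525
grasp_force: 44.1
```

>>> drive_tool(
  deltas=[
    {"gripper": 200, "offset": [0, 0, 0.001], "angular": [0, 0, 0]},
    {"gripper": 200, "offset": [0, 0, 0.002], "angular": [0, 0, 0]},
  ],
)

```text
t: 16.35
eef_pos: [0.6117, -0.0909, 0.1101]
tool_rot: [-0.0, 1.0, -0.022, -0.001]
contact_force: [-9.3, 1.8, 17.9]
gripper_width: 0.528
grasp_force: 44.4
```

>>> drive_tool(
  deltas=[
    {"gripper": 200, "offset": [0, 0, -0.004], "angular": [0, 0, 0]},
    {"gripper": 60, "offset": [0, 0, -0.004], "angular": [0, 0, 0]},
    {"gripper": 60, "offset": [0, 0, -0.004], "angular": [0, 0, 0]},
    {"gripper": 60, "offset": [0, 0, -0.012], "angular": [0, 0, 0]},
    {"gripper": 60, "offset": [0, 0, -0.04], "angular": [0, 0, 0]},
  ],
)

```text
t: 16.85
eef_pos: [0.6106, -0.0905, 0.1473]
tool_rot: [0.0, 1.0, -0.022, -0.002]
contact_force: [-0.2, -0.1, 0.5]
gripper_width: 0.763
grasp_force: 0.0
```

>>> drive_tool(
  deltas=[
    {"gripper": 60, "offset": [0, 0, -0.035], "angular": [0, 0, 0]},
    {"gripper": 60, "offset": [0, 0, -0.045], "angular": [0, 0, 0]},
    {"gripper": 255, "offset": [0.03, 0, -0.045], "angular": [0, 0, 0]},
    {"gripper": 255, "offset": [0.058, 0, -0.045], "angular": [0, 0, 0]},
    {"gripper": 255, "offset": [0.058, 0, -0.045], "angular": [0, 0, 0]},
  ],
)

```text
t: 17.35
eef_pos: [0.673, -0.0927, 0.1942]
tool_rot: [0.0, 1.0, -0.021, 0.002]
contact_force: [-0.6, -0.6, -0.2]
gripper_width: 0.253
grasp_force: 0.0
```

>>> drive_tool(
  deltas=[
    {"gripper": 255, "offset": [0, 0, 0], "angular": [0, 0, 0]},
    {"gripper": 255, "offset": [0, 0, 0], "angular": [0, 0, 0]},
    {"gripper": 255, "offset": [0, 0, 0], "angular": [0, 0, 0]},
  ],
)

```text
t: 17.65
eef_pos: [0.6691, -0.0936, 0.1938]
tool_rot: [-0.0, 1.0, -0.022, -0.0]
contact_force: [1.0, 0.5, -0.6]
gripper_width: 0.002
grasp_force: 0.0
```

Run:
```python
from h import *
delta(.668,-.093,.1)
a=optics.read_camera("side")[180:290,270:410]
cv2.imwrite("pics/m10.png",cv2.resize(a,None,fx=5,fy=5,interpolation=cv2.INTER_CUBIC))
```

```text
[ 0.6691 -0.0936  0.1938] [ 1.   0.5 -0.6] delta [-0.001  -0.0005  0.0938]
```

>>> drive_tool(
  deltas=[
    {"gripper": 255, "offset": [0, 0, 0.035], "angular": [0, 0, 0]},
    {"gripper": 255, "offset": [0, 0, 0.065], "angular": [0, 0, 0]},
    {"gripper": 255, "offset": [0, 0, 0.088], "angular": [0, 0, 0]},
    {"gripper": 255, "offset": [0, 0, 0.094], "angular": [0, 0, 0]},
    {"gripper": 255, "offset": [0, 0, 0.094], "angular": [0, 0, 0]},
  ],
)

```text
t: 18.2
eef_pos: [0.6694, -0.0934, 0.0994]
tool_rot: [-0.0, 1.0, -0.022, -0.001]
contact_force: [0.4, 0.1, 0.8]
gripper_width: 0.002
grasp_force: 0.0
```

>>> drive_tool(
  deltas=[
    {"gripper": 255, "offset": [-0.008, 0, 0], "angular": [0, 0, 0]},
    {"gripper": 255, "offset": [-0.015, 0, 0], "angular": [0, 0, 0]},
    {"gripper": 255, "offset": [-0.021, 0, 0], "angular": [0, 0, 0]},
    {"gripper": 255, "offset": [-0.027, 0, 0], "angular": [0, 0, 0]},
    {"gripper": 255, "offset": [-0.032, 0, 0], "angular": [0, 0, 0]},
  ],
)

```text
t: 18.7
eef_pos: [0.639, -0.092, 0.1011]
tool_rot: [0.0, 1.0, -0.022, 0.002]
contact_force: [4.5, -0.2, 1.6]
gripper_width: -0.001
grasp_force: 1.6
```

>>> drive_tool(
  deltas=[
    {"gripper": 255, "offset": [-0.003, 0, 0], "angular": [0, 0, 0]},
    {"gripper": 255, "offset": [-0.005, 0, 0], "angular": [0, 0, 0]},
  ],
)

```text
t: 18.9
eef_pos: [0.6343, -0.0918, 0.1009]
tool_rot: [0.0, 1.0, -0.022, 0.002]
contact_force: [5.3, -0.3, 4.2]
gripper_width: -0.003
grasp_force: 1.9
```

>>> drive_tool(
  deltas=[
    {"gripper": 255, "offset": [-0.002, 0, 0], "angular": [0, 0, 0]},
    {"gripper": 255, "offset": [-0.004, 0, 0], "angular": [0, 0, 0]},
  ],
)

```text
t: 19.1
eef_pos: [0.6302, -0.0916, 0.1004]
tool_rot: [0.0, 1.0, -0.021, 0.001]
contact_force: [8.5, -1.4, 2.2]
gripper_width: 0.001
grasp_force: 0.1
```

>>> drive_tool(
  deltas=[
    {"gripper": 255, "offset": [-0.002, 0, 0], "angular": [0, 0, 0]},
    {"gripper": 255, "offset": [-0.003, 0, 0], "angular": [0, 0, 0]},
  ],
)

```text
t: 19.3
eef_pos: [0.6278, -0.0913, 0.1001]
tool_rot: [0.0, 1.0, -0.021, 0.002]
contact_force: [10.6, -1.1, -2.7]
gripper_width: 0.004
grasp_force: 0.0
```

>>> drive_tool(
  deltas=[
    {"gripper": 255, "offset": [-0.002, 0, 0], "angular": [0, 0, 0]},
    {"gripper": 255, "offset": [-0.002, 0, 0], "angular": [0, 0, 0]},
  ],
)

```text
t: 19.5
eef_pos: [0.6275, -0.0912, 0.1008]
tool_rot: [0.0, 1.0, -0.021, 0.004]
contact_force: [12.5, -0.3, -3.2]
gripper_width: 0.001
grasp_force: 0.0
```

It stalls at TCP x = 0.6275 against an expected 0.627, so the row is closed. I retreat and check.

>>> drive_tool(
  deltas=[
    {"gripper": 255, "offset": [0.015, 0, 0], "angular": [0, 0, 0]},
    {"gripper": 255, "offset": [0.03, 0, -0.02], "angular": [0, 0, 0]},
    {"gripper": 255, "offset": [0.03, 0, -0.06], "angular": [0, 0, 0]},
    {"gripper": 255, "offset": [0.03, 0, -0.1], "angular": [0, 0, 0]},
    {"gripper": 255, "offset": [0.03, 0, -0.14], "angular": [0, 0, 0]},
  ],
)

```text
t: 20.0
eef_pos: [0.6523, -0.0926, 0.24]
tool_rot: [-0.0, 1.0, -0.022, -0.002]
contact_force: [1.1, -0.3, -0.3]
gripper_width: -0.001
grasp_force: 0.0
```

Run:
```python
from h import *
print(bot.get_obs()["eef_pos"],bot.get_obs()["contact_force"])
a=optics.read_camera("side")[180:290,265:410]
b=optics.read_camera("wrist")
cv2.imwrite("pics/m11.png",np.hstack([cv2.resize(a,(480,364),interpolation=cv2.INTER_CUBIC),cv2.resize(b,(320,364))]))
```

```text
[ 0.65228971 -0.09262563  0.2399585 ] [ 1.10606842 -0.31533449 -0.25114746]
```

View pics/m11.png

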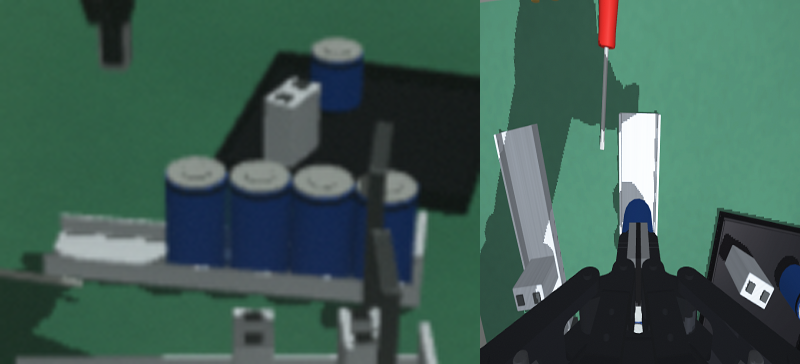

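All four cells stand upright in one closed row from the stop (tops at x ≈ 195, 260, 323 and 388 in the side crop). The short and square cells are where they were.

```bash
python3 -c "
from station import bot
print(bot.hand_in())"
```

```text
the job is handed in; nothing more can be done
None
```

The job is handed in at about 20 s: the two old cells were slid to the stop first, and the final camera check showed all four round cells upright in one closed row, with the short and square cells undisturbed.

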